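# Half sole under the marking press

### The arm

A 6-joint arm with a two-finger parallel gripper is mounted at the origin on the work surface. World frame = base frame: x ahead of the robot, y to its left, z up, the work surface at z = 0. Lengths are in m, angles in rad, forces in N, time in s.
With the tool pointing down it reaches from about 0.375 to 0.975 m from the base axis. Payload 3.8 kg.
Tool frame: the origin (TCP) lies on the mounting face of the last link; the fingertips stand 173 mm ahead of it and the grasp point (between the pads) lies 155 mm ahead of it; z points along the fingers, y is the line along which they close (so a half turn about z gives the same grasp; the last joint's range is limited). The gripper opens to 85 mm and grips with 20 to 120 N. Pads are 22 mm wide; open, the fingers measure 114 mm over their backs; the gripper's body (76 mm by 85 mm) begins 54 mm behind the grasp point. The pads swing forward as they close: fully open they stand 13 mm farther back than shut.
Start: joints at [-1.206, 0.264, 1.604, -0, 1.274, -0.037], TCP at [0.264, -0.621, 0.405] pointing down, gripper open.
Joint ranges: [-2.63, 2.63], [-0.94, 2.18], [0.31, 2.57], [-1.31, 4.45], [0, 2.66], [-2.55, 2.55]. Speed limits (rad/s): [2.57, 2.57, 3.14, 3.14, 3.14, 3.14].

### API

Orientations are given as a rotation vector (axis times angle).
In Python, from workcell import bot gives the robot as it stands.
- The arm moves only by the tool drive_tool, never from a script. Its argument "increments" is a list of rows, each an object with "delta_pos": the shift along the tool's x, y, z in mm, a list of three; "turn": the turn about the tool's z in rad; "jaw": the opening, from -1 (shut) to 1 (fully open). A call has 1 to 8 rows; each row shifts and turns the commanded pose from where the row before left it, along the tool's axes as they then stand; what a row does not reach is not made up. A row lasts 1/12 s, in which the tool goes at most 41.7 mm and 7.16 degrees, less where a joint would pass 70% of its speed; a pose out of reach is approached as far as the arm can. A call is refused whole if a number of a shift passes 41.7 or a number of a turn 0.125, either way. A call with a gripper value outside its range is refused whole. The fingers move at their own pace and stop on an object; "grip_force" is the grip in N (left out, the last holds). Time passes only in rows, so rows that do not move let the fingers close. It gives the time, the measured TCP pose, the force, the opening and the grip force at its end, in the units of the state.
- bot.read_state(): the state, without advancing time (a new reading comes with each control period).
- bot.read_camera(name): name is "scene" or "top"; returns a dict with "pixels" (400x640x3 uint8, red, green, blue), "fovy" (degrees; the focal length in pixels is half the picture's height over the tangent of half this angle, whatever the lens; pixels are square), "cx", "cy" (the principal point, pixels), "k1" (the pictures are not rectified: a ray, as slopes to the right and down, at radius r is drawn at 1 + k1 r^2 times it, then the intrinsics apply), "camera_from_world" (4x4, takes a point from world to camera coordinates). Camera axes: x right, y down, z forward; pixel columns grow to the right and rows downward; lengths in m; the calibration is good to about 2 mm. A picture is of the moment at which its call begins. There is no depth.
- bot.finish_job(): hands the job in; it is judged then, once.
The state is a dict: "time": time; "q": joint angles; "joint_vel": joint speeds; "joint_torque": joint torques, N m; "tool_pos": TCP position; "tcp_rot": TCP orientation; "wrist_force": force on the tool from outside, world axes, zero at the start; "torque": the same for the moment, N m; "width": opening from 0.0 (shut) to 1.0 (fully open); "grip_force": force on a finger pad.
Only numpy, scipy, OpenCV 4.12 (cv2) and the standard library are available. Lean on these libraries where they do the work, as an engineer would, in place of code of your own. Each camera call takes 0.05 s, during which the arm holds its last target. There are 200 camera calls.

### The job

Push the rubber half sole along the bench, round end first, under the low bridge of the marking press until the round end touches the back stop and the sole lies straight in the press, midway between the posts. Only push it: keep it flat on the bench, never lift or tip it. Then, with the sole in place, press the plunger on top of the bridge fully down, let it spring back up, and leave everything else where it is.

Things in the scene. Friction and masses are not known exactly. Their poses are not given: they have to be found in the camera images.
- sole: Loose, stiff, flat black rubber half sole, 150 mm long (x), 76 wide (y), 10 thick, about 0.1 kg. Origin mid-length and mid-width on its underside. Own x points to its round end (half circle, radius 38, centre at x = +37 mm), which faces the press; back edge at x = -75 mm straight, sides parallel. It lies askew and off the press's line. A thin grey line crosses its top 30 mm from the back edge.
- sole_toe (a point): Foremost point of the sole's round end, at x = +75 mm in the sole's frame, at mid-thickness.
- press: Steel marking press fixed to the bench. Origin on the bench under the bridge's middle; own x is the feed direction (roughly world +y), z up. The bridge, 50 mm in x and 130 in y, top 34 mm above the bench, stands on posts at y = 50 to 65 mm either side: passage 100 mm wide, 14 high. Behind it, open from above, 10 mm high rails run from the posts to a 16 mm high back stop.
- press_stop (a point): Middle of the front face of the press's back stop, at x = +50 mm in the press's frame, 5 mm above the bench; the face is square to the press's x. The sole's round end must touch here; its back edge then stands 75 mm out in front of the bridge.
- plunger (a joint): Travel of the spring plunger on top of the bridge, in m: 0 up, 0.008 fully down (needs about 5 N straight down); springs back when let go.
- plunger_top (a point): Centre of the top of the plunger, a round aluminium cap of 30 mm diameter over the middle of the bridge, 58 mm above the bench when up, on a grey housing of 46 mm diameter whose top is 46 mm above the bench; it goes down with the cap.
- tin: Bystander: round polish tin, 76 mm diameter, 31 mm high, origin at the centre of its underside.
- hammer: Bystander: hammer lying on the bench beyond the work, about along world y.
- spool: Bystander: upright thread spool, 44 mm diameter, 50 mm high, origin at the centre of its underside.
- heel: Bystander: rubber heel block about 64 x 60 mm and 24 mm high, origin near the centre of its underside.
Not all that is in view belongs to the job. Of the things like the press, leave any that is blue or purple; of the rest the smaller one is meant.

How it is judged:
On the way, in this order (a step that is already met when the one before it is completed fails the run):
1. the round end of the sole is under the bridge (x of sole_toe in the frame of press between -0.02 and 0.044 m and y of sole_toe in the frame of press between -0.045 and 0.045 m), for 0.05 s.
2. the sole touches the back stop, straight and midway between the posts (x of sole_toe in the frame of press above 0.046 m and y of sole_toe in the frame of press between -0.01 and 0.01 m and angle between the x axis of sole and the x axis of press, either way round below 0.12 rad), for 0.2 s.
3. with the sole there, the plunger is fully down (all of step 2 and value of joint plunger above 0.0065 m), for 0.1 s.
At the end, for the whole second after the job is handed in: The sole lies flat and still under the bridge, its round end within 4 mm of the back stop and within 10 mm of the press's middle line, its length within 0.12 rad of the feed direction; the plunger has been fully down (over 6.5 mm) and is up again (under 2 mm) (all of step 2 and value of joint plunger below 0.002 m and height (world z) of sole below 0.003 m and angle between sole's own z axis and vertical below 0.04 rad and linear speed of sole below 0.01 m/s); the robot touches nothing.
It fails at once if the sole is lifted off the bench (more than 6 mm) (height (world z) of sole above 0.006 m).
It fails at once if the sole is tipped (more than 0.1 rad) (angle between sole's own z axis and vertical above 0.1 rad).
It fails at once if the plunger is pressed before the sole is in place (value of joint plunger above 0.004 m and not (x of sole_toe in the frame of press above 0.046 m and y of sole_toe in the frame of press between -0.01 and 0.01 m and angle between the x axis of sole and the x axis of press, either way round below 0.12 rad)).
It fails at once if a bystander (tin, hammer, spool or heel) is disturbed (moved more than 10 mm) (distance of any of tin, hammer, spool, heel from where it was at the start of the episode above 0.01 m).
It also fails if it takes over 64 s, if anything falls off the work surface, if the arm or the gripper's body presses on something with over 40 N, if the wrist force passes 120 N, or if a joint passes its speed limit or range.

## Working session

There is one attempt and no reset: what is moved stays moved. The work goes in short steps, Python scripts to look and compute and a tool call to move; the robot and the scene stay as the last step left them, time stands still between calls to the robot, and variables do not carry over. Pictures are saved under pics/ and viewed, at most 10 in all, crops included, and the job is handed in when it is done.

Besides the shell and the picture viewer there is one more tool, called as name(argument=value, ...), one argument or row to a line, values as JSON. drive_tool: Moves the arm, as the interface text tells. Its arguments: {"type":"object","properties":{"increments":{"type":"array"},"grip_force":{"type":"number"}},"required":["increments"]}

```bash
mkdir -p pics
cat > h.py <<'E'
import numpy as np, cv2, pickle
from workcell import bot
def snap(name, fn):
    c=bot.read_camera(name); pickle.dump(c,open(f'{name}.pkl','wb'))
    cv2.imwrite(f'pics/{fn}.png',c['pixels'][:,:,::-1]); return c
def K(c):
    f=200/np.tan(np.radians(c['fovy'])/2); return np.array([[f,0,c['cx']],[0,f,c['cy']],[0,0,1.]])
def ray(c,px,z):
    """pixels -> world points on plane z"""
    n=cv2.undistortPoints(np.array(px,float).reshape(-1,1,2),np.eye(3),None) if 0 else None
    k=K(c); p=(np.array(px,float).reshape(-1,2)-[c['cx'],c['cy']])/k[0,0]
    u=p.copy()
    for _ in range(30): u=p/(1+c['k1']*(u**2).sum(1,keepdims=True))
    M=np.array(c['camera_from_world']); R=M[:3,:3]; o=-R.T@M[:3,3]
    d=np.c_[u,np.ones(len(u))]@R
    return o+d*((z-o[2])/d[:,2])[:,None]
def proj(c,P):
    M=np.array(c['camera_from_world']); q=np.array(P,float).reshape(-1,3)@M[:3,:3].T+M[:3,3]
    u=q[:,:2]/q[:,2:]; u=u*(1+c['k1']*(u**2).sum(1,keepdims=True)); return u*K(c)[0,0]+[c['cx'],c['cy']]
E
python3 - <<'E'
from h import *
a=snap('scene','s0');b=snap('top','t0')
for c in(a,b): M=np.array(c['camera_from_world']);print(c['fovy'],c['cx'],c['cy'],c['k1'],(-M[:3,:3].T@M[:3,3]).round(3))
s=bot.read_state();print(s['tool_pos'],s['tcp_rot'],s['time'])
E
```

```text
51.688989963600406 324.32082408638684 197.7138059492654 -0.10417027353899493 [1.072 0.332 1.084]
52.781635491083044 319.1789589651388 200.62713280046907 -0.06122609384523702 [0.329 0.004 1.02 ]
[ 0.26386989 -0.62094742  0.40349617] [-3.07645923e+00 -6.26572371e-01  5.07198354e-04] 0.1
```

View pics/s0.png

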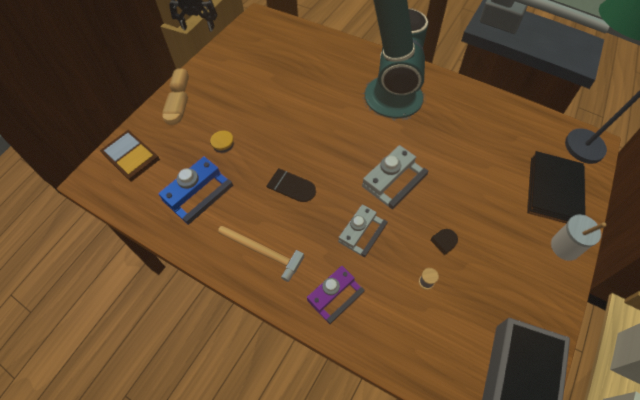

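View pics/t0.png

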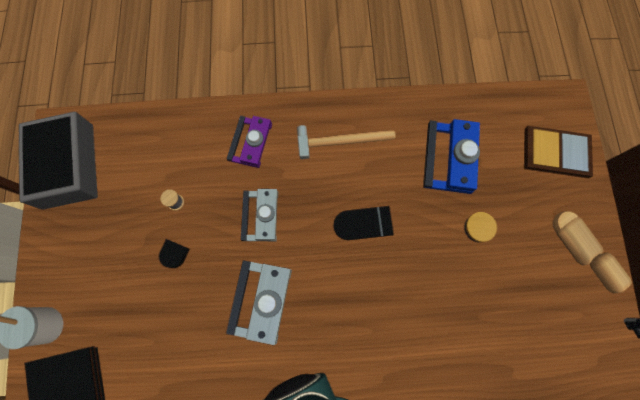

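Press-like things in the top view: purple (250,142), blue (455,155), large grey (262,303) and small grey (260,215). Leaving out blue and purple, the smaller grey one at (260,215) is the press meant. I'll confirm that in a crop and measure it.

```bash
cat >> h.py <<'E'
def rectof(c,m,z):
    n,_=cv2.findContours(m.astype(np.uint8),cv2.RETR_EXTERNAL,cv2.CHAIN_APPROX_NONE); n=max(n,key=cv2.contourArea)
    w=ray(c,n.reshape(-1,2),z)[:,:2]; r=cv2.minAreaRect((w*1000).astype(np.float32)); return w,r
def win(c,x0,x1,y0,y1,f):
    p=c['pixels'].astype(int); m=np.zeros(p.shape[:2],bool); m[y0:y1,x0:x1]=f(p)[y0:y1,x0:x1]; return m
def sole(c,box):
    # dark, low saturation (wood is red-brown)
    m=win(c,*box,lambda p:(p[:,:,0]-p[:,:,2]<22)&(p.max(2)<150))
    m=cv2.morphologyEx(m.astype(np.uint8),cv2.MORPH_CLOSE,np.ones((5,5)))
    return rectof(c,m,0.010)
E
python3 - <<'E'
from h import *
c=pickle.load(open('top.pkl','rb')); a=pickle.load(open('scene.pkl','rb'))
w,r=sole(c,(322,402,190,250)); print('sole top',r,cv2.boxPoints(r).round(1).tolist())
w,r=sole(a,(255,322,160,210)); print('sole scene',r,cv2.boxPoints(r).round(1).tolist())
f=lambda p:(p.min(2)>85)&(p[:,:,0]-p[:,:,2]<25)
w,r=rectof(c,win(c,240,285,180,248,f),0.034); print('press top',r,cv2.boxPoints(r).round(1).tolist())
i=c['pixels'][170:260,230:410,::-1]; m=np.zeros((90,180,3),np.uint8)
m[win(c,322,402,190,250,lambda p:(p[:,:,0]-p[:,:,2]<22)&(p.max(2)<150))[170:260,230:410]]=255
m[win(c,240,285,180,248,f)[170:260,230:410]]=(0,255,0)
top=cv2.resize(np.vstack([i,m]),None,fx=3.3,fy=3.3,interpolation=cv2.INTER_CUBIC)
cv2.imwrite('pics/c1.png',top)
print(ray(c,[[265.5,212.5]],.058),ray(a,[[359,221]],.058))
for n,px in(('hammer head',[302,141]),('spool',[170,198]),('tin',[481,226]),('heel',[173,254])): print(n,ray(c,[px],.02).round(3))
E
```

```text
sole top ((514.320068359375, -109.9332046508789), (75.41542053222656, 146.29330444335938), 3.003490924835205) [[472.79998779296875, -38.900001525878906], [480.5, -185.0], [555.7999877929688, -181.0], [548.0999755859375, -34.900001525878906]]
sole scene ((516.565185546875, -109.27556610107422), (72.85733795166016, 144.6815948486328), 2.741025924682617) [[476.70001220703125, -38.79999923706055], [483.6000061035156, -183.3000030517578], [556.4000244140625, -179.8000030517578], [549.5, -35.29999923706055]]
press top ((547.028076171875, 142.11959838867188), (72.45938110351562, 131.7927703857422), 85.72074890136719) [[478.6000061035156, 110.9000015258789], [610.0, 101.0999984741211], [615.4000244140625, 173.3000030517578], [484.0, 183.1999969482422]]
[[0.54527484 0.12927636 0.058     ]] [[0.5502321  0.13622881 0.058     ]]
hammer head [[0.743 0.033 0.02 ]]
spool [[0.606 0.381 0.02 ]]
tin [[ 0.487 -0.41   0.02 ]]
heel [[0.461 0.369 0.02 ]]
```

View pics/c1.png

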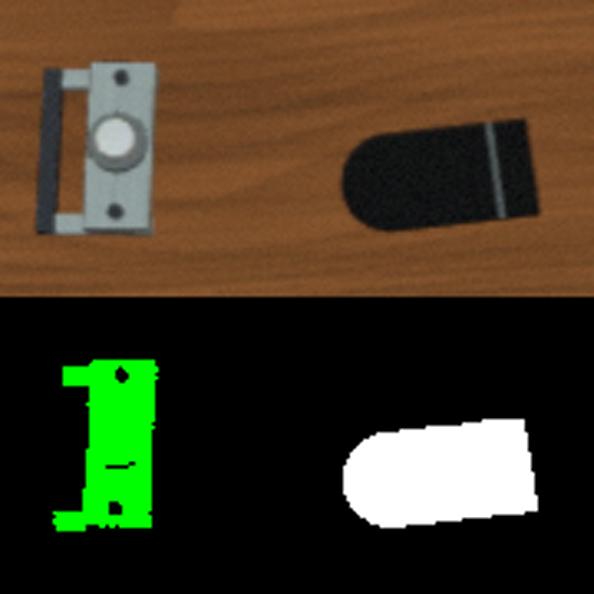

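The crop confirms it: the small grey press has its bridge at about crop (123,148) and stop on the left. The sole is at about crop (440,175), with its round end facing the press. Next I'll refine both and plan the approach.

```bash
cat > m.py <<'E'
from h import *
from scipy.spatial.transform import Rotation as Ro
def fitline(p): 
    v=cv2.fitLine(p.astype(np.float32),cv2.DIST_HUBER,0,1e-4,1e-4).ravel(); return np.degrees(np.arctan2(v[1],v[0]))%180
def solepose(c,box):
    w,r=sole(c,box); ctr=np.array(r[0])/1000
    a=fitline(w) # rough
    for _ in range(3):
        d=np.array([np.cos(np.radians(a)),np.sin(np.radians(a))]); n=np.array([d[1],-d[0]])  # n: right of heading
        t=(w-ctr)@d; s=(w-ctr)@n; k=(t>-.06)&(t<.02)
        R=w[k&(s>0)];L=w[k&(s<0)]; a=(fitline(R)+fitline(L))/2
    mid=((R-ctr)@n).mean()/2+((L-ctr)@n).mean()/2
    t=(w-ctr)@d; e=(np.percentile(t,1)+t.max())/2
    return ctr+n*mid+d*e, a
def tool():
    s=bot.read_state(); R=Ro.from_rotvec(s['tcp_rot']).as_matrix()
    return s,R
E
python3 - <<'E'
from m import *
c=pickle.load(open('top.pkl','rb')); a=pickle.load(open('scene.pkl','rb'))
print('sole',solepose(c,(322,402,190,250)),solepose(a,(255,322,160,210)))
g=lambda p:(p.min(2)>85)&(p[:,:,0]-p[:,:,2]<25)
w,r=rectof(c,win(c,256,285,180,248,g),.034); 
# front (max col side): take points with minimum y for each x
k=(w[:,1]<np.median(w[:,1]))&(w[:,0]>.495)&(w[:,0]<.6)
print('front edge ang',fitline(w[k]),w[k].mean(0),'x range',w[:,0].min(),w[:,0].max(), r)
for n,cc,b in(('t',c,(255,277,202,224)),('s',a,(346,371,208,232))):
    m=win(cc,*b,lambda p:p.min(2)>165); ys,xs=np.nonzero(m); print(n,m.sum(),xs.mean(),ys.mean(),ray(cc,[[xs.mean(),ys.mean()]],.058))
# stop (dark bar) top z=.016
m=win(c,236,256,180,248,lambda p:(p[:,:,0]-p[:,:,2]<15)&(p.max(2)<85)); w,r=rectof(c,m,.016); print('stop',r,cv2.boxPoints(r).round().tolist())
m=win(a,330,395,195,265,g); w,r=rectof(a,m,.034);print('scene bridge',r)
s,R=tool(); print(R.round(3)); tx=R[:,0]; ty=R[:,1]
print('angles tool x,y deg',np.degrees(np.arctan2(tx[1],tx[0])),np.degrees(np.arctan2(ty[1],ty[0])))
E
```

```text
sole (array([ 0.51401903, -0.10982036]), np.float32(93.3215)) (array([ 0.51714946, -0.10913816]), np.float32(92.26437))
front edge ang 176.2612 [0.54817536 0.10755521] x range 0.4824130899551391 0.6129595820838446 ((547.7627563476562, 131.69886779785156), (53.715091705322266, 128.14588928222656), 86.80380249023438)
t 94 264.27659574468083 211.40425531914894 [[0.54819155 0.13220812 0.058     ]]
s 28 356.7142857142857 219.92857142857142 [[0.55033722 0.1290375  0.058     ]]
stop ((550.8003540039062, 187.37657165527344), (15.713929176330566, 127.83240509033203), 86.24420166015625) [[487.0, 184.0], [614.0, 175.0], [615.0, 191.0], [488.0, 199.0]]
scene bridge ((550.8970336914062, 146.6175537109375), (77.31753540039062, 130.1956787109375), 84.80021667480469)
[[ 0.92   0.391 -0.001]
 [ 0.391 -0.92   0.002]
 [ 0.    -0.002 -1.   ]]
angles tool x,y deg 23.023589054602894 -66.97640204040088
```

drive_tool(
  increments=[
    {"delta_pos": [0, 0, 0], "turn": -0.122, "jaw": -0.1},
    {"delta_pos": [0, 0, 0], "turn": -0.122, "jaw": -0.1},
    {"delta_pos": [0, 0, 0], "turn": -0.122, "jaw": -0.1},
    {"delta_pos": [0, 0, 0], "turn": -0.122, "jaw": -0.1},
    {"delta_pos": [0, 0, 0], "turn": -0.122, "jaw": -0.1},
    {"delta_pos": [0, 0, 0], "turn": -0.122, "jaw": -0.1},
    {"delta_pos": [0, 0, 0], "turn": -0.122, "jaw": -0.1},
    {"delta_pos": [0, 0, 0], "turn": -0.122, "jaw": -0.1},
  ],
)

```text
time: 0.77
tool_pos: [0.2639, -0.621, 0.4039]
tcp_rot: [-2.418, -2.004, -0.001]
wrist_force: [0.2, -0.2, 0.2]
width: 0.451
grip_force: 0.0
```

drive_tool(
  increments=[
    {"delta_pos": [0, 0, 0], "turn": -0.122, "jaw": -0.1},
    {"delta_pos": [0, 0, 0], "turn": -0.122, "jaw": -0.1},
    {"delta_pos": [0, 0, 0], "turn": 0, "jaw": -0.1},
  ],
)

```text
time: 1.02
tool_pos: [0.2639, -0.6211, 0.4039]
tcp_rot: [-2.16, -2.28, -0.001]
wrist_force: [-0.1, -0.9, -1.0]
width: 0.448
grip_force: 0.0
```

drive_tool(
  increments=[
    {"delta_pos": [27.65, 19.9, 5], "turn": 0, "jaw": -0.1},
    {"delta_pos": [27.65, 19.9, 5], "turn": 0, "jaw": -0.1},
    {"delta_pos": [27.65, 19.9, 5], "turn": 0, "jaw": -0.1},
    {"delta_pos": [27.65, 19.9, 5], "turn": 0, "jaw": -0.1},
    {"delta_pos": [27.65, 19.9, 5], "turn": 0, "jaw": -0.1},
    {"delta_pos": [27.65, 19.9, 5], "turn": 0, "jaw": -0.1},
    {"delta_pos": [27.65, 19.9, 5], "turn": 0, "jaw": -0.1},
    {"delta_pos": [27.65, 19.9, 5], "turn": 0, "jaw": -0.1},
  ],
)

```text
time: 1.68
tool_pos: [0.4122, -0.3906, 0.3642]
tcp_rot: [-2.169, -2.273, -0.0]
wrist_force: [0.6, -0.6, -0.3]
width: 0.453
grip_force: 0.0
```

drive_tool(
  increments=[
    {"delta_pos": [27.65, 19.9, 20], "turn": 0, "jaw": -0.1},
    {"delta_pos": [27.65, 19.9, 20], "turn": 0, "jaw": -0.1},
    {"delta_pos": [27.65, 19.9, 20], "turn": 0, "jaw": -0.1},
    {"delta_pos": [27.65, 19.9, 20], "turn": 0, "jaw": -0.1},
    {"delta_pos": [27.65, 19.9, 20], "turn": 0, "jaw": -0.1},
    {"delta_pos": [27.65, 19.9, 20], "turn": 0, "jaw": -0.1},
    {"delta_pos": [0, 0, 0], "turn": 0, "jaw": -0.1},
    {"delta_pos": [0, 0, 0], "turn": 0, "jaw": -0.1},
  ],
)

```text
time: 2.35
tool_pos: [0.5223, -0.2185, 0.2427]
tcp_rot: [-2.16, -2.275, 0.002]
wrist_force: [0.1, 0.4, -0.7]
width: 0.449
grip_force: 0.0
```

drive_tool(
  increments=[
    {"delta_pos": [0, 0, 25], "turn": 0, "jaw": -0.1},
    {"delta_pos": [0, 0, 25], "turn": 0, "jaw": -0.1},
    {"delta_pos": [0, 0, 12], "turn": 0, "jaw": -0.1},
    {"delta_pos": [0, 0, 3], "turn": 0, "jaw": -0.1},
    {"delta_pos": [0, 0, 0], "turn": 0, "jaw": -0.1},
    {"delta_pos": [0, 0, 0], "turn": 0, "jaw": -0.1},
  ],
)

```text
time: 2.85
tool_pos: [0.5228, -0.2214, 0.1807]
tcp_rot: [2.165, 2.275, 0.001]
wrist_force: [-0.3, 0.6, 0.1]
width: 0.448
grip_force: 0.0
```

drive_tool(
  increments=[
    {"delta_pos": [0, 0, 1], "turn": 0, "jaw": -0.1},
    {"delta_pos": [0, 0, 0], "turn": 0, "jaw": -0.1},
    {"delta_pos": [0, 0, 0], "turn": 0, "jaw": -0.1},
  ],
)

```text
time: 3.1
tool_pos: [0.523, -0.2208, 0.1798]
tcp_rot: [2.163, 2.276, 0.001]
wrist_force: [0.1, 0.7, 0.3]
width: 0.445
grip_force: 0.0
```

drive_tool(
  increments=[
    {"delta_pos": [0, 0, 1], "turn": 0, "jaw": -0.1},
    {"delta_pos": [0, 0, 0], "turn": 0, "jaw": -0.1},
    {"delta_pos": [0, 0, 0], "turn": 0, "jaw": -0.1},
  ],
)

```text
time: 3.35
tool_pos: [0.5225, -0.2204, 0.1778]
tcp_rot: [2.164, 2.277, 0.0]
wrist_force: [0.1, 0.7, 0.4]
width: 0.453
grip_force: 0.0
```

drive_tool(
  increments=[
    {"delta_pos": [0, 0, 1], "turn": 0, "jaw": -0.1},
    {"delta_pos": [0, 0, 0], "turn": 0, "jaw": -0.1},
    {"delta_pos": [0, 0, 0], "turn": 0, "jaw": -0.1},
  ],
)

```text
time: 3.6
tool_pos: [0.5224, -0.2204, 0.1765]
tcp_rot: [-2.164, -2.277, 0.0]
wrist_force: [-0.4, -0.1, -1.0]
width: 0.45
grip_force: 0.0
```

drive_tool(
  increments=[
    {"delta_pos": [0, 0, 2], "turn": 0, "jaw": -0.1},
    {"delta_pos": [0, 0, 0], "turn": 0, "jaw": -0.1},
    {"delta_pos": [0, 0, 0], "turn": 0, "jaw": -0.1},
  ],
)

```text
time: 3.85
tool_pos: [0.5224, -0.2204, 0.1744]
tcp_rot: [-2.164, -2.277, 0.0]
wrist_force: [0.6, -0.0, 0.2]
width: 0.452
grip_force: 0.0
```

drive_tool(
  increments=[
    {"delta_pos": [0, 0, 1], "turn": 0, "jaw": -0.1},
    {"delta_pos": [0, 0, 0], "turn": 0, "jaw": -0.1},
    {"delta_pos": [0, 0, 0], "turn": 0, "jaw": -0.1},
  ],
)

```text
time: 4.1
tool_pos: [0.5225, -0.2204, 0.1736]
tcp_rot: [-2.164, -2.277, 0.0]
wrist_force: [0.0, -0.4, 0.5]
width: 0.445
grip_force: 0.0
```

drive_tool(
  increments=[
    {"delta_pos": [0, 0, 1], "turn": 0, "jaw": -0.1},
    {"delta_pos": [0, 0, 0], "turn": 0, "jaw": -0.1},
    {"delta_pos": [0, 0, 0], "turn": 0, "jaw": -0.1},
  ],
)

```text
time: 4.35
tool_pos: [0.5224, -0.2204, 0.1726]
tcp_rot: [-2.164, -2.277, 0.0]
wrist_force: [0.4, -0.2, 0.2]
width: 0.454
grip_force: 0.0
```

drive_tool(
  increments=[
    {"delta_pos": [0, 0, 1], "turn": 0, "jaw": -0.1},
    {"delta_pos": [0, 0, 0], "turn": 0, "jaw": -0.1},
    {"delta_pos": [0, 0, 0], "turn": 0, "jaw": -0.1},
  ],
)

```text
time: 4.6
tool_pos: [0.5226, -0.2205, 0.1721]
tcp_rot: [2.164, 2.277, 0.0]
wrist_force: [-1.0, 0.3, 5.0]
width: 0.454
grip_force: 2.1
```

drive_tool(
  increments=[
    {"delta_pos": [0, 0, 0.7], "turn": 0, "jaw": -0.1},
    {"delta_pos": [0, 0, 0], "turn": 0, "jaw": -0.1},
    {"delta_pos": [0, 0, 0], "turn": 0, "jaw": -0.1},
  ],
)

```text
time: 4.85
tool_pos: [0.5227, -0.2205, 0.1721]
tcp_rot: [2.164, 2.277, 0.0]
wrist_force: [-3.5, 0.7, 9.1]
width: 0.45
grip_force: 4.7
```

drive_tool(
  increments=[
    {"delta_pos": [0, 0, -3], "turn": 0, "jaw": -0.1},
    {"delta_pos": [10, 0, 0], "turn": 0, "jaw": -0.1},
    {"delta_pos": [8, 0, 0], "turn": 0, "jaw": -0.1},
    {"delta_pos": [3, 0, 0], "turn": 0, "jaw": -0.1},
    {"delta_pos": [3, 0, 0], "turn": 0, "jaw": -0.1},
    {"delta_pos": [3, 0, 0], "turn": 0, "jaw": -0.1},
    {"delta_pos": [3, 0, 0], "turn": 0, "jaw": -0.1},
  ],
)

```text
time: 5.43
tool_pos: [0.5209, -0.19, 0.1738]
tcp_rot: [-2.164, -2.278, 0.0]
wrist_force: [-0.3, -0.3, -0.6]
width: 0.454
grip_force: 0.2
```

drive_tool(
  increments=[
    {"delta_pos": [5, 0, 0], "turn": 0.0175, "jaw": -0.1},
    {"delta_pos": [5, 0, 0], "turn": 0.0175, "jaw": -0.1},
    {"delta_pos": [5, 0, 0], "turn": 0.0175, "jaw": -0.1},
    {"delta_pos": [5, 0, 0], "turn": 0.0175, "jaw": -0.1},
    {"delta_pos": [5, 0, 0], "turn": 0.0175, "jaw": -0.1},
    {"delta_pos": [5, 0, 0], "turn": 0.0175, "jaw": -0.1},
    {"delta_pos": [5, 0, 0], "turn": 0.0175, "jaw": -0.1},
    {"delta_pos": [5, 0, 0], "turn": 0.0175, "jaw": -0.1},
  ],
)

```text
time: 6.1
tool_pos: [0.5213, -0.1502, 0.1739]
tcp_rot: [-2.319, -2.119, 0.0]
wrist_force: [0.1, -0.9, -0.2]
width: 0.451
grip_force: 0.3
```

Run:
```python
from m import *
c=snap('top','t1'); a=snap('scene','s1')
m=np.hstack([cv2.resize(c['pixels'][160:270,230:410,::-1],None,fx=2.2,fy=2.2),cv2.resize(a['pixels'][140:250,230:410,::-1],None,fx=2.2,fy=2.2)])
cv2.imwrite('pics/c2.png',m)
s,R=tool();print(s['tool_pos'],np.degrees(np.arctan2(R[1,0],R[0,0])),s['wrist_force'])
```

```text
[ 0.52129701 -0.1499174   0.17385992] 84.93153809989879 [-0.23314681  0.30339946 -0.06981059]
```

View pics/c2.png

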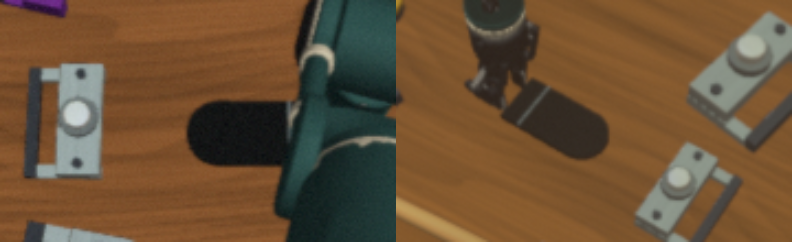

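```bash
cat >> m.py <<'E'
def front(c,m,a,tmax=.11):
    """toe point & heading from visible front part of sole; a = rough heading deg"""
    n,_=cv2.findContours(m.astype(np.uint8),cv2.RETR_EXTERNAL,cv2.CHAIN_APPROX_NONE); n=max(n,key=cv2.contourArea)
    w=ray(c,n.reshape(-1,2),.010)[:,:2]
    for _ in range(4):
        d=np.array([np.cos(np.radians(a)),np.sin(np.radians(a))]); nn=np.array([d[1],-d[0]])
        t=w@d; s=w@nn; b=t.max()-t; s0=(s.max()+s.min())/2; k=(b>.042)&(b<tmax)&(abs(abs(s-s0)-.038)<.008)
        a=(fitline(w[k&(s>s0)])+fitline(w[k&(s<s0)]))/2
    mid=(s[k&(s>s0)].mean()+s[k&(s<s0)].mean())/2; wid=s[k&(s>s0)].mean()-s[k&(s<s0)].mean()
    return (d*t.max()+nn*mid).round(4),round(float(a),2),round(wid,4)
dark=lambda p:(p[:,:,0]-p[:,:,2]<22)&(p.max(2)<150)
PC=np.array([.549,.1315]);PH=np.radians(86.2)
def inpress(p): 
    v=np.array(p)-PC; d=np.array([np.cos(PH),np.sin(PH)]); return (v@d).round(4),(v@[-d[1],d[0]]).round(4)
E
python3 - <<'E'
from m import *
c=pickle.load(open('top.pkl','rb')); a=pickle.load(open('scene.pkl','rb'))
for r in (front(c,win(c,308,358,195,245,dark),87,.09), front(a,cv2.morphologyEx(win(a,282,330,170,216,dark).astype(np.uint8),cv2.MORPH_CLOSE,np.ones((5,5))),87,.1)): print(r,inpress(r[0]))
E
```

```text
Traceback (most recent call last):
  File "m.py", line 25, in front
    a=(fitline(w[k&(s>s0)])+fitline(w[k&(s<s0)]))/2
                            ~~~~~~~^^^^^^^^^^^^^
  File "m.py", line 4, in fitline
    v=cv2.fitLine(p.astype(np.float32),cv2.DIST_HUBER,0,1e-4,1e-4).ravel(); return np.degrees(np.arctan2(v[1],v[0]))%180
      ~~~~~~~~~~~^^^^^^^^^^^^^^^^^^^^^^^^^^^^^^^^^^^^^^^^^^^^^^^^^
cv2.error: OpenCV(4.12.0) /io/opencv/modules/imgproc/src/linefit.cpp:50: error: (-215:Assertion failed) count > 0 in function 'fitLine2D_wods'
```

Run:
```python
from m import *
c=pickle.load(open('top.pkl','rb')); a=pickle.load(open('scene.pkl','rb'))
def go(n,f):
    try: r=f(); print(n,r,inpress(r[0]))
    except Exception as e: print(n,'fail')
mt=win(c,308,352,198,242,dark); ms=cv2.morphologyEx(win(a,286,332,174,216,dark).astype(np.uint8),cv2.MORPH_CLOSE,np.ones((5,5)))
for m in(mt,ms): y,x=np.nonzero(m); print(m.sum(),x.min(),x.max(),y.min(),y.max())
go('t',lambda:front(c,mt,87,.085)); go('s',lambda:front(a,ms,87,.085))
```

```text
971 315 351 206 234
871 286 325 174 210
t (array([0.5294, 0.0096]), 86.68, np.float64(0.0726)) (np.float64(-0.1229), np.float64(0.0115))
s (array([0.5321, 0.0111]), 87.25, np.float64(0.0692)) (np.float64(-0.1213), np.float64(0.0089))
```

Pushing works. Top crop: the sole spans about (188–295, 100–165), with its toe 122 mm before the bridge middle and about 10 mm to the left. Scene crop: both fingers are against its back edge at about (510,100). I'll steer right.

drive_tool(
  increments=[
    {"delta_pos": [5.5, 0, 0], "turn": 0.022, "jaw": -0.1},
    {"delta_pos": [5.5, 0, 0], "turn": 0.022, "jaw": -0.1},
    {"delta_pos": [5.5, 0, 0], "turn": 0.022, "jaw": -0.1},
    {"delta_pos": [5.5, 0, 0], "turn": 0.022, "jaw": -0.1},
    {"delta_pos": [5.5, 0, 0], "turn": 0.022, "jaw": -0.1},
    {"delta_pos": [5.5, 0, 0], "turn": 0.022, "jaw": -0.1},
    {"delta_pos": [5.5, 0, 0], "turn": 0.022, "jaw": -0.1},
    {"delta_pos": [5.5, 0, 0], "turn": 0.022, "jaw": -0.1},
  ],
)

```text
time: 6.87
tool_pos: [0.5286, -0.1072, 0.174]
tcp_rot: [2.496, 1.908, -0.0]
wrist_force: [-0.2, -0.7, 0.3]
width: 0.449
grip_force: 0.3
```

```bash
cat >> m.py <<'E'
def look(tag,toe,a,tm=.085,vis=.088):
    """toe: expected toe; mask = dark pixels inside a quad around the visible front of the sole"""
    d=np.array([np.cos(np.radians(a)),np.sin(np.radians(a))]); n=np.array([d[1],-d[0]]); toe=np.array(toe)
    q=[toe+.015*d+.055*n,toe+.015*d-.055*n,toe-vis*d-.055*n,toe-vis*d+.055*n]
    for nm in('top','scene'):
        c=snap(nm,nm[0]+tag); z=np.zeros((400,640),np.uint8)
        cv2.fillConvexPoly(z,proj(c,np.c_[q,[.01]*4]).round().astype(int),1)
        m=cv2.morphologyEx(win(c,0,640,0,400,dark).astype(np.uint8),cv2.MORPH_CLOSE,np.ones((3,3)))*z
        try: r=front(c,m,a,tm); print(nm,m.sum(),r,inpress(r[0]))
        except Exception as e: print(nm,'fail',m.sum())
    s,R=tool();print(s['tool_pos'].round(4),np.degrees(np.arctan2(R[1,0],R[0,0])).round(2),s['wrist_force'].round(1))
E
python3 -c "
from m import *
look('2',(.535,.053),79)"
```

```text
top 897 (array([0.5566, 0.0506]), 79.24, np.float64(0.0689)) (np.float64(-0.0802), np.float64(-0.0129))
scene 560 (array([0.558 , 0.0524]), 79.69, np.float64(0.0629)) (np.float64(-0.0783), np.float64(-0.0142))
[ 0.5287 -0.1069  0.174 ] 74.87 [-0.2  0.5  0.4]
```

drive_tool(
  increments=[
    {"delta_pos": [3, 0, 0], "turn": -0.035, "jaw": -0.1},
    {"delta_pos": [3, 0, 0], "turn": -0.035, "jaw": -0.1},
    {"delta_pos": [5, 0, 0], "turn": -0.012, "jaw": -0.1},
    {"delta_pos": [5, 0, 0], "turn": -0.012, "jaw": -0.1},
    {"delta_pos": [5, 0, 0], "turn": -0.012, "jaw": -0.1},
    {"delta_pos": [5, 0, 0], "turn": -0.012, "jaw": -0.1},
    {"delta_pos": [5, 0, 0], "turn": -0.012, "jaw": -0.1},
    {"delta_pos": [0, 0, 0], "turn": 0, "jaw": -0.1},
  ],
)

```text
time: 7.63
tool_pos: [0.5344, -0.0758, 0.174]
tcp_rot: [-2.364, -2.068, -0.0]
wrist_force: [0.0, -0.5, -0.1]
width: 0.447
grip_force: 0.0
```

```bash
python3 -c "
from m import *
look('3',(.559,.084),82)
c=pickle.load(open('top.pkl','rb')); a=pickle.load(open('scene.pkl','rb'))
m=np.hstack([cv2.resize(c['pixels'][170:260,230:360,::-1],None,fx=3,fy=3),cv2.resize(a['pixels'][160:250,260:390,::-1],None,fx=3,fy=3)])
cv2.imwrite('pics/c3.png',m)"
```

```text
top 901 (array([0.5561, 0.0825]), 78.82, np.float64(0.0717)) (np.float64(-0.0484), np.float64(-0.0103))
scene 593 (array([0.5557, 0.0826]), 82.31, np.float64(0.0705)) (np.float64(-0.0483), np.float64(-0.0099))
[ 0.5343 -0.0763  0.174 ] 82.3 [-0.2 -1.1 -0.7]
```

View pics/c3.png

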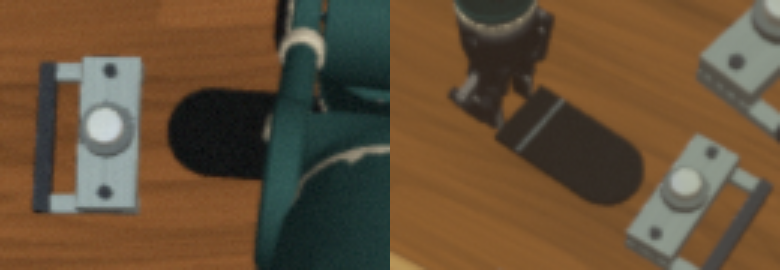

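Top crop: the toe is at (168,132), about level with the passage middle. Scene crop: the sole is aimed slightly right of the bridge middle. I'll straighten it while entering.

drive_tool(
  increments=[
    {"delta_pos": [4, 0, 0], "turn": -0.014, "jaw": -0.1},
    {"delta_pos": [5, 0, 0], "turn": -0.014, "jaw": -0.1},
    {"delta_pos": [5, 0, 0], "turn": -0.014, "jaw": -0.1},
    {"delta_pos": [5, 0, 0], "turn": -0.014, "jaw": -0.1},
    {"delta_pos": [5, 0, 0], "turn": -0.014, "jaw": -0.1},
    {"delta_pos": [5, 0, 0], "turn": -0.005, "jaw": -0.1},
    {"delta_pos": [5, 0, 0], "turn": 0, "jaw": -0.1},
    {"delta_pos": [0, 0, 0], "turn": 0, "jaw": -0.1},
  ],
)

```text
time: 8.4
tool_pos: [0.5375, -0.0419, 0.174]
tcp_rot: [-2.286, -2.154, -0.0]
wrist_force: [-0.1, -0.5, -0.0]
width: 0.447
grip_force: 0.0
```

```bash
cat >> m.py <<'E'
def side(tag):
    """sole sides & heading in the scene view from the part in front of the bridge (no toe needed)"""
    d=np.array([np.cos(PH),np.sin(PH)]); n=np.array([d[1],-d[0]])
    tcp=np.array(bot.read_state()['tool_pos'][:2])
    for nm in('scene','top'):
        c=snap(nm,nm[0]+tag); z=np.zeros((400,640),np.uint8)
        b=(tcp-PC)@d+(.025 if nm=='scene' else .07); q=[PC+u*d+v*n for u,v in((-.035,.055),(-.035,-.055),(b,-.055),(b,.055))]
        cv2.fillConvexPoly(z,proj(c,np.c_[q,[.01]*4]).round().astype(int),1)
        m=cv2.morphologyEx(win(c,0,640,0,400,dark).astype(np.uint8),cv2.MORPH_CLOSE,np.ones((5,5)))*z
        k,_=cv2.findContours(m,cv2.RETR_EXTERNAL,cv2.CHAIN_APPROX_NONE)
        if not k: print(nm,'none'); continue
        w=ray(c,max(k,key=cv2.contourArea).reshape(-1,2),.01)[:,:2]-PC; t=w@d; s=w@n
        k=(t>t.min()+.006)&(t<t.max()-.006); s0=np.median(s)
        for sg in(1,-1):
            j=k&(sg*(s-(s.max()+s.min())/2)>.02)
            if j.sum()>3:
                p=np.polyfit(t[j],-s[j],1); print(nm,'RL'[sg<0],'edge y at bridge front',p[1].round(4)+(p[0]*-.03).round(4),'slope',p[0].round(3),'t',t[j].min().round(3),t[j].max().round(3))
    s,R=tool();print(s['tool_pos'].round(4),np.degrees(np.arctan2(R[1,0],R[0,0])).round(2),s['wrist_force'].round(1))
    b=s['tool_pos'][:2]+.011*R[:2,0]; print('B in press',inpress(b),'toe if aligned with tool',inpress(b+.15*R[:2,0]))
E
python3 -c "
from m import *
side('4')"
```

```text
scene R edge y at bridge front -0.0343 slope 0.014 t -0.142 -0.044
scene L edge y at bridge front 0.0355 slope -0.001 t -0.141 -0.042
top R edge y at bridge front -0.025300000000000003 slope 0.259 t -0.099 -0.04
top L edge y at bridge front 0.0298 slope -0.396 t -0.098 -0.039
[ 0.5375 -0.0425  0.1739] 86.6 [ 0.1 -0.3  0.4]
B in press (np.float64(-0.1634), np.float64(0.0)) toe if aligned with tool (np.float64(-0.0134), np.float64(0.0011))
```

drive_tool(
  increments=[
    {"delta_pos": [6, 0, 0], "turn": 0, "jaw": -0.1},
    {"delta_pos": [6, 0, 0], "turn": 0.003, "jaw": -0.1},
    {"delta_pos": [6, 0, 0], "turn": 0.003, "jaw": -0.1},
    {"delta_pos": [6, 0, 0], "turn": 0, "jaw": -0.1},
    {"delta_pos": [6, 0, 0], "turn": 0, "jaw": -0.1},
    {"delta_pos": [6, 0, 0], "turn": 0, "jaw": -0.1},
    {"delta_pos": [6, 0, 0], "turn": 0, "jaw": -0.1},
    {"delta_pos": [5, 0, 0], "turn": 0, "jaw": -0.1},
  ],
)

```text
time: 9.17
tool_pos: [0.5405, 0.0048, 0.174]
tcp_rot: [-2.293, -2.147, -0.0]
wrist_force: [-0.8, -1.6, 0.3]
width: 0.452
grip_force: 0.3
```

```bash
python3 -c "
from m import *
side('5')"
```

```text
scene R edge y at bridge front -0.0356 slope 0.006 t -0.097 -0.042
scene L edge y at bridge front 0.034999999999999996 slope -0.012 t -0.094 -0.042
top R edge y at bridge front -0.0598 slope -0.3 t -0.052 -0.042
top L edge y at bridge front 0.056299999999999996 slope 0.01 t -0.053 -0.04
[0.5405 0.0049 0.174 ] 86.27 [0.  0.  0.4]
B in press (np.float64(-0.1158), np.float64(0.0001)) toe if aligned with tool (np.float64(0.0342), np.float64(0.0003))
```

Centred and straight, with about 16 mm to go. I'll push slowly until the stop is felt.

drive_tool(
  increments=[
    {"delta_pos": [4, 0, 0], "turn": 0, "jaw": -0.1},
    {"delta_pos": [3, 0, 0], "turn": 0, "jaw": -0.1},
    {"delta_pos": [3, 0, 0], "turn": 0, "jaw": -0.1},
    {"delta_pos": [2, 0, 0], "turn": 0, "jaw": -0.1},
    {"delta_pos": [0, 0, 0], "turn": 0, "jaw": -0.1},
    {"delta_pos": [0, 0, 0], "turn": 0, "jaw": -0.1},
  ],
)

```text
time: 9.77
tool_pos: [0.5413, 0.0161, 0.174]
tcp_rot: [-2.293, -2.147, -0.0]
wrist_force: [0.5, 1.2, -1.2]
width: 0.444
grip_force: 0.0
```

drive_tool(
  increments=[
    {"delta_pos": [1, 0, 0], "turn": 0, "jaw": -0.1},
    {"delta_pos": [0, 0, 0], "turn": 0, "jaw": -0.1},
    {"delta_pos": [1, 0, 0], "turn": 0, "jaw": -0.1},
    {"delta_pos": [0, 0, 0], "turn": 0, "jaw": -0.1},
    {"delta_pos": [0, 0, 0], "turn": 0, "jaw": -0.1},
  ],
)

```text
time: 10.18
tool_pos: [0.5414, 0.018, 0.174]
tcp_rot: [-2.294, -2.147, -0.0]
wrist_force: [0.2, 0.3, 0.3]
width: 0.453
grip_force: 0.1
```

drive_tool(
  increments=[
    {"delta_pos": [1, 0, 0], "turn": 0, "jaw": -0.1},
    {"delta_pos": [0, 0, 0], "turn": 0, "jaw": -0.1},
    {"delta_pos": [0, 0, 0], "turn": 0, "jaw": -0.1},
    {"delta_pos": [0, 0, 0], "turn": 0, "jaw": -0.1},
  ],
)

```text
time: 10.52
tool_pos: [0.5415, 0.019, 0.174]
tcp_rot: [-2.293, -2.147, -0.0]
wrist_force: [0.7, -0.1, -0.2]
width: 0.447
grip_force: 0.1
```

drive_tool(
  increments=[
    {"delta_pos": [1, 0, 0], "turn": 0, "jaw": -0.1},
    {"delta_pos": [0, 0, 0], "turn": 0, "jaw": -0.1},
    {"delta_pos": [0, 0, 0], "turn": 0, "jaw": -0.1},
  ],
)

```text
time: 10.77
tool_pos: [0.5416, 0.0201, 0.174]
tcp_rot: [-2.294, -2.147, -0.0]
wrist_force: [0.1, -0.1, -0.3]
width: 0.45
grip_force: 0.1
```

drive_tool(
  increments=[
    {"delta_pos": [1, 0, 0], "turn": 0, "jaw": -0.1},
    {"delta_pos": [0, 0, 0], "turn": 0, "jaw": -0.1},
    {"delta_pos": [0, 0, 0], "turn": 0, "jaw": -0.1},
  ],
)

```text
time: 11.02
tool_pos: [0.5416, 0.0211, 0.174]
tcp_rot: [-2.293, -2.147, -0.0]
wrist_force: [-0.4, -0.3, 0.0]
width: 0.453
grip_force: 0.0
```

drive_tool(
  increments=[
    {"delta_pos": [1, 0, 0], "turn": 0, "jaw": -0.1},
    {"delta_pos": [0, 0, 0], "turn": 0, "jaw": -0.1},
    {"delta_pos": [0, 0, 0], "turn": 0, "jaw": -0.1},
  ],
)

```text
time: 11.27
tool_pos: [0.5417, 0.0217, 0.174]
tcp_rot: [2.293, 2.147, -0.001]
wrist_force: [0.4, -3.3, -0.1]
width: 0.449
grip_force: 1.6
```

drive_tool(
  increments=[
    {"delta_pos": [0.5, 0, 0], "turn": 0, "jaw": -0.1},
    {"delta_pos": [0, 0, 0], "turn": 0, "jaw": -0.1},
    {"delta_pos": [0, 0, 0], "turn": 0, "jaw": -0.1},
  ],
)

```text
time: 11.52
tool_pos: [0.5417, 0.0219, 0.174]
tcp_rot: [2.293, 2.147, -0.001]
wrist_force: [-0.7, -5.2, -0.6]
width: 0.448
grip_force: 2.7
```

drive_tool(
  increments=[
    {"delta_pos": [-3, 0, 0], "turn": 0, "jaw": -0.1},
    {"delta_pos": [-20, 0, 0], "turn": 0, "jaw": -0.1},
    {"delta_pos": [-20, 0, -10], "turn": 0, "jaw": -0.5},
    {"delta_pos": [0, 0, -40], "turn": 0, "jaw": -1},
    {"delta_pos": [0, 0, -40], "turn": 0, "jaw": -1},
    {"delta_pos": [0, 0, -20], "turn": 0, "jaw": -1},
    {"delta_pos": [0, 0, 0], "turn": 0, "jaw": -1},
  ],
)

```text
time: 12.1
tool_pos: [0.5417, -0.0206, 0.2904]
tcp_rot: [2.288, 2.141, 0.013]
wrist_force: [0.7, -0.0, 0.5]
width: -0.002
grip_force: 0.0
```

```bash
python3 -c "
from m import *
side('6')
c=pickle.load(open('top.pkl','rb')); a=pickle.load(open('scene.pkl','rb'))
m=np.hstack([cv2.resize(c['pixels'][170:260,230:360,::-1],None,fx=3,fy=3),cv2.resize(a['pixels'][170:260,290:420,::-1],None,fx=3,fy=3)])
cv2.imwrite('pics/c4.png',m)
d=np.array([np.cos(PH),np.sin(PH)])
s,R=tool(); t=np.r_[PC,0]-s['tool_pos']; print('to plunger in tool mm',(R.T@t*1000).round(1), s['tool_pos'])
E=1"
```

```text
scene R edge y at bridge front -0.0358 slope -0.006 t -0.088 -0.042
scene L edge y at bridge front 0.0354 slope 0.001 t -0.087 -0.042
top R edge y at bridge front -0.048799999999999996 slope 0.029 t -0.078 -0.04
top L edge y at bridge front 0.056299999999999996 slope 0.01 t -0.078 -0.04
[ 0.5394 -0.0203  0.2853] 86.21 [-0.2 -0.1 -0.5]
B in press (np.float64(-0.1411), np.float64(-0.0004)) toe if aligned with tool (np.float64(0.0089), np.float64(-0.0004))
to plunger in tool mm [151.9  -1.3 285.4] [ 0.53935732 -0.0203023   0.28527975]
```

View pics/c4.png

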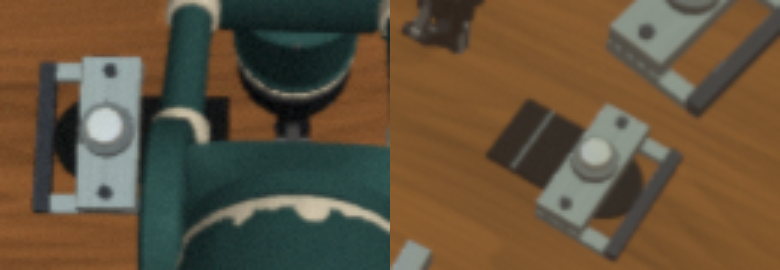

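Top crop: the toe at (58,135) meets the stop bar at (50,135). Scene crop: the sole runs straight through the passage, centred. Now the plunger.

drive_tool(
  increments=[
    {"delta_pos": [30.5, -0.3, 0], "turn": 0, "jaw": -1},
    {"delta_pos": [30.5, -0.3, 0], "turn": 0, "jaw": -1},
    {"delta_pos": [30.5, -0.3, 0], "turn": 0, "jaw": -1},
    {"delta_pos": [30.5, -0.3, 0], "turn": 0, "jaw": -1},
    {"delta_pos": [30.5, -0.3, 0], "turn": 0, "jaw": -1},
    {"delta_pos": [0, 0, 25], "turn": 0, "jaw": -1},
    {"delta_pos": [0, 0, 20], "turn": 0, "jaw": -1},
    {"delta_pos": [0, 0, 0], "turn": 0, "jaw": -1},
  ],
)

```text
time: 12.87
tool_pos: [0.5438, 0.1322, 0.2324]
tcp_rot: [-2.287, -2.144, 0.016]
wrist_force: [-1.7, 0.6, -1.5]
width: -0.002
grip_force: 0.0
```

drive_tool(
  increments=[
    {"delta_pos": [0, 0, 0], "turn": 0, "jaw": -1},
    {"delta_pos": [0, 0, 0], "turn": 0, "jaw": -1},
  ],
)

```text
time: 13.03
tool_pos: [0.5471, 0.1317, 0.2383]
tcp_rot: [-2.293, -2.146, 0.002]
wrist_force: [0.5, 0.3, 0.8]
width: -0.002
grip_force: 0.0
```

drive_tool(
  increments=[
    {"delta_pos": [1, 1.5, 2], "turn": 0, "jaw": -1},
    {"delta_pos": [0, 0, 2], "turn": 0, "jaw": -1},
    {"delta_pos": [0, 0, 2], "turn": 0, "jaw": -1},
    {"delta_pos": [0, 0, 2], "turn": 0, "jaw": -1},
    {"delta_pos": [0, 0, 2], "turn": 0, "jaw": -1},
    {"delta_pos": [0, 0, 2], "turn": 0, "jaw": -1},
    {"delta_pos": [0, 0, 0], "turn": 0, "jaw": -1},
    {"delta_pos": [0, 0, 0], "turn": 0, "jaw": -1},
  ],
)

```text
time: 13.7
tool_pos: [0.5494, 0.1326, 0.2274]
tcp_rot: [2.293, 2.146, 0.001]
wrist_force: [-0.3, -1.1, 3.0]
width: 0.0
grip_force: 1.5
```

drive_tool(
  increments=[
    {"delta_pos": [0, 0, 2], "turn": 0, "jaw": -1},
    {"delta_pos": [0, 0, 1], "turn": 0, "jaw": -1},
    {"delta_pos": [0, 0, 0], "turn": 0, "jaw": -1},
    {"delta_pos": [0, 0, 0], "turn": 0, "jaw": -1},
  ],
)

```text
time: 14.03
tool_pos: [0.5494, 0.1327, 0.2243]
tcp_rot: [2.293, 2.147, 0.001]
wrist_force: [1.8, -0.3, 4.8]
width: 0.003
grip_force: 2.2
```

drive_tool(
  increments=[
    {"delta_pos": [0, 0, 1], "turn": 0, "jaw": -1},
    {"delta_pos": [0, 0, 0.5], "turn": 0, "jaw": -1},
    {"delta_pos": [0, 0, 0], "turn": 0, "jaw": -1},
    {"delta_pos": [0, 0, 0], "turn": 0, "jaw": -1},
  ],
)

```text
time: 14.37
tool_pos: [0.5494, 0.1327, 0.2234]
tcp_rot: [2.293, 2.147, 0.001]
wrist_force: [0.6, -2.2, 7.8]
width: -0.002
grip_force: 4.3
```

drive_tool(
  increments=[
    {"delta_pos": [0, 0, 1], "turn": 0, "jaw": -1},
    {"delta_pos": [0, 0, 0], "turn": 0, "jaw": -1},
    {"delta_pos": [0, 0, 0], "turn": 0, "jaw": -1},
    {"delta_pos": [0, 0, 0], "turn": 0, "jaw": -1},
  ],
)

```text
time: 14.7
tool_pos: [0.5495, 0.1327, 0.2233]
tcp_rot: [2.293, 2.147, 0.001]
wrist_force: [-2.7, -2.9, 14.5]
width: -0.001
grip_force: 7.1
```

The plunger has bottomed out: force jumped from 5 to 14 N with no more travel. I'll release straight up, clear the view and check.

drive_tool(
  increments=[
    {"delta_pos": [0, 0, -5], "turn": 0, "jaw": -1},
    {"delta_pos": [0, 0, -8], "turn": 0, "jaw": -1},
    {"delta_pos": [0, 0, -20], "turn": 0, "jaw": -1},
    {"delta_pos": [0, 0, -40], "turn": 0, "jaw": -1},
    {"delta_pos": [0, 0, -40], "turn": 0, "jaw": -1},
    {"delta_pos": [-40, 0, 0], "turn": 0, "jaw": -1},
    {"delta_pos": [-40, 0, 0], "turn": 0, "jaw": -1},
    {"delta_pos": [-40, 0, 0], "turn": 0, "jaw": -1},
  ],
)

```text
time: 15.37
tool_pos: [0.5405, 0.0128, 0.3351]
tcp_rot: [-2.29, -2.15, -0.001]
wrist_force: [-0.5, 0.6, 0.1]
width: 0.002
grip_force: 0.0
```

drive_tool(
  increments=[
    {"delta_pos": [-40, 0, 0], "turn": 0, "jaw": -1},
    {"delta_pos": [-40, 0, 0], "turn": 0, "jaw": -1},
    {"delta_pos": [-20, 0, 0], "turn": 0, "jaw": -1},
    {"delta_pos": [0, 0, 0], "turn": 0, "jaw": -1},
    {"delta_pos": [0, 0, 0], "turn": 0, "jaw": -1},
    {"delta_pos": [0, 0, 0], "turn": 0, "jaw": -1},
  ],
)

```text
time: 15.87
tool_pos: [0.5341, -0.0861, 0.3337]
tcp_rot: [-2.292, -2.145, 0.001]
wrist_force: [-0.3, 0.7, 0.2]
width: 0.0
grip_force: 0.0
```

```bash
python3 -c "
from m import *
c=snap('top','t7'); a=snap('scene','s7')
m=np.hstack([cv2.resize(c['pixels'][170:260,230:360,::-1],None,fx=3,fy=3),cv2.resize(a['pixels'][170:260,290:420,::-1],None,fx=3,fy=3)])
cv2.imwrite('pics/c5.png',m)"
```

```text
(no output)
```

View pics/c5.png

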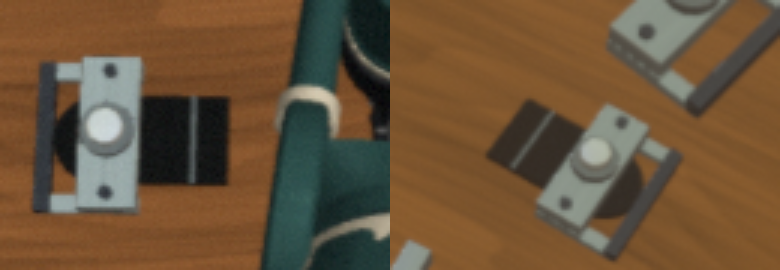

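The sole lies straight in the press: its toe at (57,138) is against the stop, and its back edge is at (228,140). The cap at (105,127) is up again and the arm is clear, so I'm handing in.

```bash
python3 -c "
from workcell import bot
print(bot.finish_job())"
```

```text
the job is handed in; nothing more can be done
None
```

I pushed the sole in flat until its round end touched the back stop, straight and centred between the posts; I then pressed the plunger fully down, it sprang back up, and I handed the job in with the arm clear (no verdict was returned).

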